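# Unload the mixed sweets board and hand the truffle dish to the customer

### The job

Unload the sweets board at the café counter: put both biscotti into the empty near part of the biscotti bin and the red foil chocolate bar into the empty near part of the chocolate bin, and leave the truffle in its dish. Then lift the dish off the board and, only once it is clear, turn it level through a quarter turn so that its thumb tab points straight across the counter to the customer, the loose truffle staying in the middle. Finish still holding the dish out, level and still, about 20 cm above the counter, without shifting the cup, jug, shaker, sugar or tamper that stand around.

Things in the scene. Friction and masses are not known exactly. Their poses are not given: they have to be found in the camera images.
- board: fixed dark wooden serving board, 260 (x) x 360 (y) x 15 mm thick, origin at the centre of its underside, its top at z = 15 mm; the two biscotti, the chocolate bar and the dish lie on it, in any order, about 10 cm or more apart
- dish: white porcelain rounded-square dish, 62 x 62 x 26 mm high, flat upright sides, 160 g (+-25%); origin: centre of underside. A thumb tab (24 wide, 6 thick, 17-23 mm up, blue dot) sticks out along its +x to 66 mm from the centre; grip it across its y, 62 mm. Well: 52 mm wide, floor 6 mm up in the middle, rising outwards at 18 degrees. At the start the tab points to the robot's left, within 22 degrees
- dish_tab (a point): point in the middle of the rounded end of the dish's tab, 54 mm from the dish's centre along its +x, 20 mm above its underside
- truffle_center (a point): centre of the round dark chocolate truffle, a loose ball of 25 mm diameter, about 15 g, that lies in the middle of the dish and rolls if the dish is tipped or jerked; its top is 31 mm above the dish's underside
- biscotto_a: first almond biscotto, tan with a brown crust along one long side and pale almond specks, 78 long (its x) x 24 wide (y) x 18 high (z), 28 g; lies flat on the board at any angle; origin at the centre of its underside
- biscotto_b: second almond biscotto, tan with a brown crust along one long side and pale almond specks, 78 long (its x) x 24 wide (y) x 18 high (z), 28 g; lies flat on the board at any angle; origin at the centre of its underside
- choc_bar: chocolate bar in red foil with a gold band and gold crimped ends, 82 long (its x; the solid bar is 60 mm of that) x 22 wide (y) x 18 high (z), 35 g; lies flat on the board at any angle; origin at the centre of its underside
- biscotti_bin: Fixed open bin, 170 (x) x 160 (y) x 55 mm high, 6 mm walls and floor; origin: centre of underside. Beyond a divider its far part (x +30 to +79 mm in its frame) is full of upright stock 87 mm high; sweets go in the empty near part (x -79 to +30, y -74 to +74 mm). Turned by up to 14 degrees; stands left or right of the board. Light wood, stocked with biscotti
- chocolate_bin: Fixed open bin, 170 (x) x 160 (y) x 55 mm high, 6 mm walls and floor; origin: centre of underside. Beyond a divider its far part (x +30 to +79 mm in its frame) is full of upright stock 87 mm high; sweets go in the empty near part (x -79 to +30, y -74 to +74 mm). Turned by up to 14 degrees; stands left or right of the board. Black plastic, stocked with red and gold chocolate bars
- customer (a point): point on the counter top 15 cm short of the middle of its far edge; the customer stands beyond that edge. Its x axis points straight across the counter, away from the robot (world +x): the tab must end pointing that way
- saucer: white china saucer, 120 mm across, 14 mm high, with the espresso cup on it; bystander; origin at the centre of its underside; leave alone
- espresso_cup: white espresso cup, 62 mm across, 52 mm high, standing on the saucer; bystander; origin at the centre of its underside; leave alone
- milk_jug: steel milk jug, 88 mm across, 105 mm high, loop handle 70 mm out along its own x; bystander; origin at the centre of its underside; leave alone
- sugar_pourer: clear sugar pourer with a steel cap, 74 mm across, 130 mm high; bystander; origin at the centre of its underside; leave alone
- tamper: coffee tamper, steel base 58 mm across, wooden handle, 90 mm high; bystander; origin at the centre of its underside; leave alone
- cocoa_shaker: aluminium cocoa shaker, 68 mm across, 108 mm high; bystander; origin at the centre of its underside; leave alone
Mind the look-alikes: they are no part of the job. What is shaped like the dish but orange is not meant.

How it is judged (in metres and radians):
On the way, in this order (a step that is already met when the one before it is completed fails the run):
1. both biscotti lie released in the near part of the biscotti bin and the chocolate bar in the near part of the chocolate bin (x of biscotto_a in the frame of biscotti_bin between -0.079 and 0.03 m and y of biscotto_a in the frame of biscotti_bin between -0.074 and 0.074 m and z of biscotto_a in the frame of biscotti_bin between 0 and 0.045 m and linear speed of each of biscotto_a, biscotto_b, choc_bar below 0.05 m/s and contact force between each of biscotto_a, biscotto_b, choc_bar and the fingers below 0.2 N and x of biscotto_b in the frame of biscotti_bin between -0.079 and 0.03 m and y of biscotto_b in the frame of biscotti_bin between -0.074 and 0.074 m and z of biscotto_b in the frame of biscotti_bin between 0 and 0.045 m and x of choc_bar in the frame of chocolate_bin between -0.079 and 0.03 m and y of choc_bar in the frame of chocolate_bin between -0.074 and 0.074 m and z of choc_bar in the frame of chocolate_bin between 0 and 0.045 m), for 0.2 s.
2. the dish is lifted at least 1.5 cm clear of the board in the fingers, not yet turned towards the customer, with the truffle in it (height (world z) of dish above 0.03 m and contact force between dish and the fingers above 1 N and angle between the x axis of dish and the x axis of customer, either way round above 0.8 rad and horizontal distance between truffle_center and dish below 0.009 m and z of truffle_center in the frame of dish below 0.026 m), for 0.05 s.
At the end, for the whole second after the job is handed in: sweets released in the near parts of their bins; dish in the fingers, still, 14 to 30 cm up, level within 5.7 degrees, tab within 11 degrees of straight at the customer, truffle in the well within 9 mm of the dish's centre (all of step 1 and height (world z) of dish between 0.14 and 0.3 m and contact force between dish and the fingers above 1 N and angle between dish's own z axis and vertical below 0.1 rad and angle between the x axis of dish and the x axis of customer, either way round below 0.2 rad and x of customer in the frame of dish above 0 m and horizontal distance between truffle_center and dish below 0.009 m and z of truffle_center in the frame of dish below 0.026 m and linear speed of dish below 0.03 m/s and angular speed of dish below 0.2 rad/s); the arm keeps its last pose, push and grip.
It fails at once if the dish is tipped by more than 15 degrees (angle between dish's own z axis and vertical above 0.26 rad).
It fails at once if the truffle runs out of the middle of the dish (more than 11 mm) (horizontal distance between truffle_center and dish above 0.011 m).
It fails at once if a bystander (saucer, cup, jug, sugar pourer, tamper or shaker) is shifted by more than 3 cm (distance of any of saucer, espresso_cup, milk_jug, sugar_pourer, tamper, cocoa_shaker from where it was at the start of the episode above 0.03 m).
It also fails if it takes over 72 s, if anything falls off the work surface, if the arm or the gripper's body presses on something with over 40 N, if the wrist force passes 120 N, or if a joint passes its speed limit or range.

### The arm

A 6-joint arm with a two-finger parallel gripper is mounted at the origin on the work surface. World frame = base frame: x ahead of the robot, y to its left, z up, the work surface at z = 0. Lengths are in m, angles in degrees, forces in N, time in s.
With the tool pointing down it reaches from about 0.4 to 0.825 m from the base axis. Payload 7 kg.
Tool frame: the origin (TCP) lies at the very end of the fingers, on their centre line; the grasp point (between the pads) lies behind it (r.grasp_offset is the z of the grasp point in the tool frame, in m); z points along the fingers, y is the direction in which the jaws open and shut (so a half turn about z gives the same grasp; the last joint's range is limited). The gripper opens to 88 mm and grips with 3 to 60 N. Pads are 19 mm wide; open, the fingers measure 130 mm over their backs; the gripper's body (78 mm by 193 mm) begins 47 mm behind the grasp point.
Start: joints at [82.626, 20.546, 0.682, 0, -70.136, -16.507], TCP at [0.273, 0.617, 0.227] pointing down, gripper open.
Joint ranges: [-176.03, 176.03], [-82.01, 121.73], [-58.28, 71.71], [-173.87, 95.51], [-174.79, -0.11], [-173.66, 173.66]. Speed limits (degrees/s): [136.94, 136.94, 172.46, 180, 180, 180].

### API

Orientations are given as [roll, pitch, yaw] about the fixed x, y, z axes, in that order (R = Rz(yaw) Ry(pitch) Rx(roll)).
In Python, from plant import r gives the robot as it stands. The module is installed in compiled form; this text tells all that it offers.
- The arm moves only by the tool servo_tool, never from a script. Its argument "targets" is a list of rows, each an object of numbers: "dx", "dy", "dz": the shift along the world's x, y, z in cm; "spin": the turn about the world's z in rad; "grip": the opening in per cent of the stroke, from 0 (shut) to 100 (fully open). A call has exactly 10 rows; each row is the pose to reach, as a shift and turn from the pose commanded when the call began; what a row does not reach only later rows make up. A row lasts 1/12 s, in which the tool goes at most 41.7 mm and 7.16 degrees, less where a joint would pass 70% of its speed; a pose out of reach is approached as far as the arm can. A call with a gripper value outside its range is refused whole. The fingers move at their own pace and stop on an object; "squeeze" is the grip in N (left out, the last holds). Time passes only in rows, so rows that repeat a pose let the fingers close, or fill a call up. It gives the time, the measured TCP pose, the force and the opening at its end, in the units of the state.
- r.get_state(): the state, without advancing time (a new reading comes with each control period).
- r.capture(name): name is "side" or "top"; returns the picture (420x560x3 uint8, blue, green, red); there is no depth.
- r.get_calibration(name): a dict with "K" (3x3 intrinsics, pixels), "k1" (the pictures are not rectified: a ray, as slopes to the right and down, at radius r is drawn at 1 + k1 r^2 times it, then the intrinsics apply), "extrinsics" (4x4, takes a point from camera to world coordinates). Camera axes: x right, y down, z forward; pixel columns grow to the right and rows downward; lengths in m; the calibration is good to about 2 mm. A picture is of the moment at which its call begins. get_calibration takes no time and is no camera call.
- r.close_job(): hands the job in, once; it reports no verdict.
Trained networks look in the newest picture that a camera, given by its name, has taken for a name from the list of things; names that differ only in an ending like _2 or _b are one class to them, and where a whole thing is asked for, a point or a joint stands for the part that bears it (a point fixed in the world has none). Each returns a list of dicts, best first, with "p" (0 to 1); they miss things now and then, are a little off and sometimes report something else, mostly with a low value. They report only what shows in the picture. A call takes as long as a camera call. They do not tell look-alikes from the thing itself.
- r.cut_out(name, camera): "mask" (420x560 bool, what is visible of it) and "extent" ([left, top, right, bottom] in pixels, round what is visible of it).
The state is a dict: "time_s": time; "joints": joint angles; "qd": joint speeds; "joint_torque": joint torques, N m; "tcp_pos": TCP position; "eef_rot": TCP orientation; "contact_force": force on the tool from outside, world axes, zero at the start; "moment": the same for the moment, N m; "gripper_width": finger opening in m.
Only numpy, scipy, OpenCV 4.12 (cv2) and the standard library are available. Lean on these libraries where they do the work, as an engineer would, in place of code of your own. Each camera call takes 0.05 s, during which the arm holds its last target. There are 200 camera calls.

## Working session

There is one attempt and no reset: what is moved stays moved. The work goes in short steps, Python scripts to look and compute and a tool call to move; the robot and the scene stay as the last step left them, time stands still between calls to the robot, and variables do not carry over. Pictures are saved under pics/ and viewed, about 8 in all and at most 12, crops included, and the job is handed in when it is done.

Besides the shell and the picture viewer there is one more tool, called after "Request:" by a JSON object that holds its "method" and its "body". servo_tool: Moves the arm, as the interface text tells. Its arguments: {"type":"object","properties":{"targets":{"type":"array"},"squeeze":{"type":"number"}},"required":["targets"]}

```bash
mkdir -p pics; cat > h.py <<'E'
import numpy as np, cv2
from plant import r
def unproj(cam,uv,z):
    c=r.get_calibration(cam);K=np.array(c["K"]);T=np.array(c["extrinsics"]);k=c["k1"]
    uv=np.atleast_2d(uv).astype(float)
    d=np.c_[(uv[:,0]-K[0,2])/K[0,0],(uv[:,1]-K[1,2])/K[1,1]]
    s=d.copy()
    for _ in range(20): s=d/(1+k*(s**2).sum(1,keepdims=True))
    w=np.c_[s,np.ones(len(s))]@T[:3,:3].T
    t=(z-T[2,3])/w[:,2]
    return T[:3,3]+w*t[:,None]
def proj(cam,P):
    c=r.get_calibration(cam);K=np.array(c["K"]);T=np.array(c["extrinsics"]);k=c["k1"]
    p=(np.atleast_2d(P)-T[:3,3])@T[:3,:3]
    s=p[:,:2]/p[:,2:]; s=s*(1+k*(s**2).sum(1,keepdims=True))
    return np.c_[s[:,0]*K[0,0]+K[0,2],s[:,1]*K[1,1]+K[1,2]]
E
python3 - <<'E'
from h import *
print(r.get_state(), r.grasp_offset)
for c in("top","side"):
    im=r.capture(c);cv2.imwrite(f"pics/{c}0.png",im)
    k=r.get_calibration(c);print(c,np.round(k["K"],1).tolist(),k["k1"],np.round(k["extrinsics"],3).tolist())
    for n in ["dish","dish_tab","truffle_center","biscotto_a","choc_bar","biscotti_bin","chocolate_bin","board","espresso_cup","milk_jug","sugar_pourer","tamper","cocoa_shaker"]:
        for o in r.cut_out(n,c):
            m=o["mask"];ys,xs=np.nonzero(m)
            if len(xs)<5: continue
            (a,b),(w,h),t=cv2.minAreaRect(np.c_[xs,ys].astype(np.float32))
            print(n,round(o["p"],2),np.round(o["extent"]).tolist(),len(xs),"cen",xs.mean().round(1),ys.mean().round(1),"rect",round(a,1),round(b,1),round(w,1),round(h,1),round(t,1))
E
```

```text
{'time_s': 0.0, 'joints': array([ 8.26275188e+01,  2.05921415e+01,  6.33398635e-01, -1.81865623e-02,
       -7.01346518e+01, -1.65055637e+01]), 'qd': array([ 0.04917687,  0.11606936, -0.0271452 , -0.00173298, -0.02750835,
        0.05094053]), 'joint_torque': array([ 1.20999443e-04, -5.82718849e+01,  2.93053758e+01,  6.99712381e+00,
        7.01902361e-03, -1.49023922e-04]), 'tcp_pos': array([0.27308771, 0.6167657 , 0.22561794]), 'eef_rot': array([ 1.79905596e+02, -1.01446057e-02, -2.38842305e+01]), 'contact_force': array([ 0.79519526, -0.3599474 ,  0.25706808]), 'moment': array([-0.0143251 ,  0.00263256, -0.04347796]), 'gripper_width': 0.08762365296097516} -0.0188
top [[463.1, 0.0, 281.9], [0.0, 463.1, 208.5], [0.0, 0.0, 1.0]] -0.11665068074294668 [[-0.083, -0.975, 0.207, 0.254], [-0.997, 0.082, -0.013, -0.067], [-0.005, -0.207, -0.978, 1.359], [0.0, 0.0, 0.0, 1.0]]
dish 0.82 [396.0, 282.0, 432.0, 316.0] 600 cen 415.2 298.0 rect 416.5 300.8 35.2 22.6 59.0
dish 0.69 [399.0, 140.0, 429.0, 165.0] 510 cen 416.4 152.3 rect 414.9 153.8 21.2 30.4 53.1
dish 0.56 [195.0, 122.0, 222.0, 148.0]
[... 3494 characters left out ...]
 27.0 23.0 90.0
milk_jug 0.97 [200.0, 127.0, 241.0, 171.0] 1183 cen 223.5 149.0 rect 220.5 148.5 43.0 37.0 90.0
sugar_pourer 0.85 [354.0, 159.0, 390.0, 206.0] 1089 cen 371.7 181.5 rect 372.1 181.3 26.9 44.8 15.9
tamper 0.62 [281.0, 207.0, 305.0, 238.0] 521 cen 293.5 222.9 rect 293.5 224.0 28.0 23.0 90.0
tamper 0.39 [271.0, 127.0, 346.0, 190.0] 2906 cen 307.9 158.6 rect 307.0 158.1 64.8 53.5 22.4
cocoa_shaker 0.66 [110.0, 302.0, 156.0, 364.0] 1727 cen 132.3 330.3 rect 133.1 330.7 55.9 37.1 63.4
cocoa_shaker 0.6 [181.0, 187.0, 330.0, 322.0] 10448 cen 257.2 255.9 rect 254.4 248.5 113.9 123.6 19.6
cocoa_shaker 0.53 [357.0, 162.0, 390.0, 205.0] 1029 cen 371.9 182.1 rect 371.8 182.2 25.5 44.6 14.0
```

View pics/top0.png

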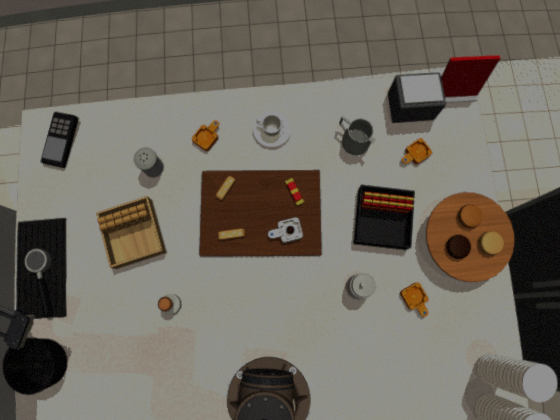

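View pics/side0.png

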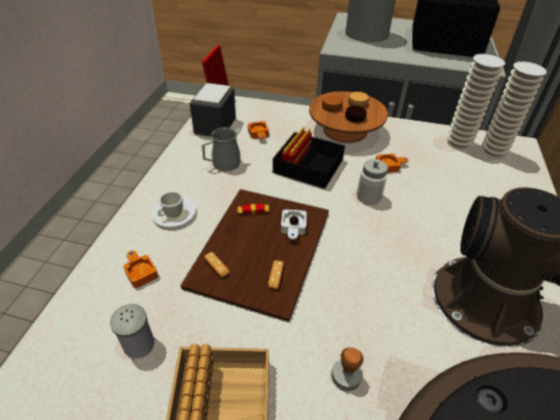

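The top view shows the white dish on the board at about (289,230), its tab to the left. The biscotti are at (225,187) and (231,234), and the red bar at (294,191). The biscotti bin (130,232) is to the left and the chocolate bin (384,217) to the right, with the four orange look-alikes elsewhere. Next I'll fit poses from the silhouettes in both cameras.

```bash
cat > fit.py <<'E'
from h import *
from scipy.optimize import minimize
S=4
def box(x0,x1,y0,y1,z0,z1): return np.array([[x,y,z] for x in(x0,x1) for y in(y0,y1) for z in(z0,z1)])/1000.
def rsq(h,z0,z1,c=10):
    p=[[sx*(h-c*a),sy*(h-c*(1-a)),z] for sx in(1,-1) for sy in(1,-1) for a in(0,.3,.7,1) for z in(z0,z1)]
    return np.array(p)/1000.
M={"biscotto_a":[box(-39,39,-12,12,0,18)],"choc_bar":[box(-41,41,-11,11,0,18)],
"dish":[rsq(31,0,26),box(20,66,-12,12,17,23)],
"bin":[box(-85,85,-80,80,0,55),box(30,79,-74,74,6,87)]}
def render(cam,parts,q,z0):
    c,s=np.cos(q[2]),np.sin(q[2]);R=np.array([[c,-s,0],[s,c,0],[0,0,1]])
    im=np.zeros((420*S,560*S),np.uint8)
    for p in parts:
        uv=proj(cam,p@R.T+[q[0],q[1],z0])
        cv2.fillConvexPoly(im,cv2.convexHull(np.round((uv+.5)*S).astype(np.int32)),1)
    return im
def fit(name,masks,q0,z0):
    big={c:cv2.resize(m.astype(np.float32),(560*S,420*S),interpolation=cv2.INTER_LINEAR)>.5 for c,m in masks.items()}
    def crop(c):
        ys,xs=np.nonzero(big[c]);return slice(max(ys.min()-60,0),ys.max()+60),slice(max(xs.min()-60,0),xs.max()+60)
    cr={c:crop(c) for c in big}
    def cost(v):
        q=[q0[0]+v[0]*.01,q0[1]+v[1]*.01,q0[2]+v[2]*.1];t=0
        for c in big:
            a=render(c,M[name],q,z0)[cr[c]]>0;b=big[c][cr[c]];t+=1-(a&b).sum()/(a|b).sum()
        return t/len(big)
    res=minimize(cost,[0,0,0],method="Nelder-Mead",options=dict(initial_simplex=[[0,0,0],[1,0,0],[0,1,0],[0,0,1.5]],xatol=.01,fatol=1e-4,maxiter=150))
    v=res.x;return [q0[0]+v[0]*.01,q0[1]+v[1]*.01,q0[2]+v[2]*.1],1-res.fun
def near(n,cam,P,tol=20):
    u=proj(cam,P)[0];best=None
    for o in r.cut_out(n,cam):
        m=o["mask"]
        if m.sum()<50: continue
        ys,xs=np.nonzero(m);d=np.hypot(xs.mean()-u[0],ys.mean()-u[1])
        if d<tol and (best is None or d<best[0]): best=(d,m)
    return None if best is None else best[1]
E
python3 - <<'E'
from fit import *
for c in("top","side"): r.capture(c)
out={}
for lab,n,cls,uv,z in [("b1","biscotto_a","biscotto_a",(225,187),.015),("b2","biscotto_a","biscotto_a",(231,234),.015),("choc","choc_bar","choc_bar",(294,191),.015),("dish","dish","dish_tab",(287,230),.015),("bbin","bin","biscotti_bin",(131,232),0),("cbin","bin","chocolate_bin",(384,217),0)]:
    P=unproj("top",uv,z+.012)[0]
    ms={c:near(cls,c,P,25 if z else 40) for c in("top","side")};ms={c:m for c,m in ms.items() if m is not None}
    angs=[0] if "bin" in lab else ([1.57,1.2,1.9] if lab=="dish" else [0,.8,1.57,2.4])
    for cams in ([("top","side"),("top",),("side",)]):
        mm={c:ms[c] for c in cams if c in ms}
        if not mm: continue
        q,s=max((fit(n,mm,[P[0],P[1],a],z) for a in angs),key=lambda t:t[1])
        print(lab,list(mm),np.round(q[:2],4),round(np.degrees(q[2])%360,1),round(s,3))
for n,uv,h in [("shaker",(148,162),.07),("jug",(357,137),.07),("sugar",(360,286),.08),("tamper",(169,304),.05),("cup",(271,127),.03)]:
    print(n,unproj("top",uv,h)[0].round(3))
a=cv2.resize(cv2.imread("pics/top0.png")[165:260,195:325],None,fx=6,fy=6,interpolation=cv2.INTER_CUBIC);cv2.imwrite("pics/crop0.png",a)
E
```

```text
b1 ['top', 'side'] [0.6147 0.0809] 320.8 0.738
b1 ['top'] [0.6145 0.0798] 325.8 0.758
b1 ['side'] [0.6177 0.0787] 139.6 0.73
b2 ['top', 'side'] [0.4744 0.07  ] 93.5 0.826
b2 ['top'] [0.4738 0.0706] 92.2 0.821
b2 ['side'] [0.4752 0.067 ] 93.9 0.845
choc ['top', 'side'] [ 0.5868 -0.1233] 21.8 0.755
choc ['top'] [ 0.5867 -0.1233] 21.7 0.858
choc ['side'] [ 0.5849 -0.1269] 15.3 0.656
dish ['top', 'side'] [ 0.4716 -0.1021] 99.4 0.845
dish ['top'] [ 0.4697 -0.1025] 97.5 0.878
dish ['side'] [ 0.4724 -0.1024] 100.7 0.827
bbin ['top', 'side'] [0.5005 0.3655] 12.9 0.953
bbin ['top'] [0.4998 0.3637] 13.0 0.958
bbin ['side'] [0.4997 0.3708] 14.7 0.967
cbin ['top', 'side'] [ 0.4829 -0.3794] 348.0 0.945
cbin ['top'] [ 0.4821 -0.3791] 348.5 0.97
cbin ['side'] [ 0.4847 -0.379 ] 349.4 0.927
shaker [0.699 0.297 0.07 ]
jug [ 0.723 -0.323  0.07 ]
sugar [ 0.29  -0.279  0.08 ]
tamper [0.284 0.254 0.05 ]
cup [ 0.791 -0.073  0.03 ]
```

View pics/crop0.png

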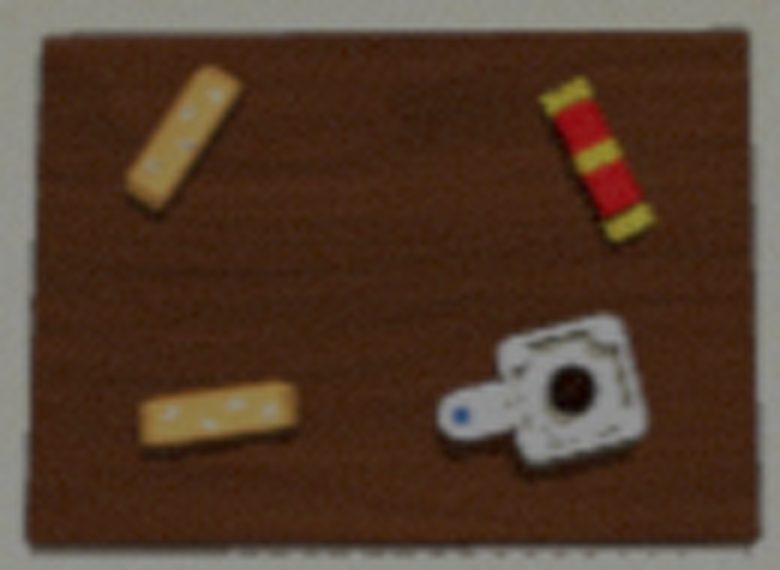

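The crop agrees with the fits on angles: b1 −39°, b2 92.5°, chocolate bar 22°, dish tab about 98°. Now I'll go to the far biscotto.

Request:
{"method": "servo_tool", "body": {"targets": [{"dx":17.1,"dy":-26.8,"dz":-3,"spin":-0.13,"grip":70},{"dx":17.1,"dy":-26.8,"dz":-3,"spin":-0.13,"grip":70},{"dx":17.1,"dy":-26.8,"dz":-3,"spin":-0.13,"grip":70},{"dx":17.1,"dy":-26.8,"dz":-3,"spin":-0.13,"grip":70},{"dx":17.1,"dy":-26.8,"dz":-3,"spin":-0.13,"grip":70},{"dx":17.1,"dy":-26.8,"dz":-3,"spin":-0.13,"grip":70},{"dx":17.1,"dy":-26.8,"dz":-3,"spin":-0.13,"grip":70},{"dx":17.1,"dy":-26.8,"dz":-3,"spin":-0.13,"grip":70},{"dx":17.1,"dy":-26.8,"dz":-3,"spin":-0.13,"grip":70},{"dx":17.1,"dy":-26.8,"dz":-3,"spin":-0.13,"grip":70}], "squeeze": 8}}

```text
time_s: 2.93
tcp_pos: [0.4451, 0.3478, 0.1967]
eef_rot: [-180.0, -0.0, -31.5]
contact_force: [-0.1, -0.1, 0.3]
gripper_width: 0.0614
```

Request:
{"method": "servo_tool", "body": {"targets": [{"dx":17.1,"dy":-26.8,"dz":-10,"spin":-0.13,"grip":70},{"dx":17.1,"dy":-26.8,"dz":-10,"spin":-0.13,"grip":70},{"dx":17.1,"dy":-26.8,"dz":-10,"spin":-0.13,"grip":70},{"dx":17.1,"dy":-26.8,"dz":-10,"spin":-0.13,"grip":70},{"dx":17.1,"dy":-26.8,"dz":-10,"spin":-0.13,"grip":70},{"dx":17.1,"dy":-26.8,"dz":-10,"spin":-0.13,"grip":70},{"dx":17.1,"dy":-26.8,"dz":-10,"spin":-0.13,"grip":70},{"dx":17.1,"dy":-26.8,"dz":-10,"spin":-0.13,"grip":70},{"dx":17.1,"dy":-26.8,"dz":-10,"spin":-0.13,"grip":70},{"dx":17.1,"dy":-26.8,"dz":-10,"spin":-0.13,"grip":70}]}}

```text
time_s: 3.77
tcp_pos: [0.6157, 0.08, 0.0952]
eef_rot: [179.9, 0.0, -38.9]
contact_force: [-0.1, 1.4, 0.9]
gripper_width: 0.0617
```

Request:
{"method": "servo_tool", "body": {"targets": [{"dx":0,"dy":0,"dz":-3,"spin":0,"grip":70},{"dx":0,"dy":0,"dz":-6,"spin":0,"grip":70},{"dx":0,"dy":0,"dz":-7.8,"spin":0,"grip":70},{"dx":0,"dy":0,"dz":-7.8,"spin":0,"grip":70},{"dx":0,"dy":0,"dz":-7.8,"spin":0,"grip":10},{"dx":0,"dy":0,"dz":-7.8,"spin":0,"grip":10},{"dx":0,"dy":0,"dz":-7.8,"spin":0,"grip":10},{"dx":0,"dy":0,"dz":-7.8,"spin":0,"grip":10},{"dx":0,"dy":0,"dz":-7.8,"spin":0,"grip":10},{"dx":0,"dy":0,"dz":-7.8,"spin":0,"grip":10}], "squeeze": 10}}

```text
time_s: 4.6
tcp_pos: [0.6154, 0.0814, 0.019]
eef_rot: [-180.0, -0.0, -38.8]
contact_force: [0.1, 0.2, -0.1]
gripper_width: 0.0271
```

Request:
{"method": "servo_tool", "body": {"targets": [{"dx":0,"dy":0,"dz":0,"spin":0,"grip":10},{"dx":0,"dy":0,"dz":0,"spin":0,"grip":10},{"dx":0,"dy":0,"dz":2,"spin":0,"grip":10},{"dx":0,"dy":0,"dz":4,"spin":0,"grip":10},{"dx":0,"dy":0,"dz":7,"spin":0,"grip":10},{"dx":0,"dy":0,"dz":10,"spin":0,"grip":10},{"dx":0,"dy":0,"dz":13,"spin":0,"grip":10},{"dx":0,"dy":0,"dz":15,"spin":0,"grip":10},{"dx":0,"dy":0,"dz":15,"spin":0,"grip":10},{"dx":0,"dy":0,"dz":15,"spin":0,"grip":10}]}}

```text
time_s: 5.43
tcp_pos: [0.6159, 0.0814, 0.17]
eef_rot: [-179.8, -0.1, -38.8]
contact_force: [-1.1, 0.1, -1.8]
gripper_width: 0.023
```

Request:
{"method": "servo_tool", "body": {"targets": [{"dx":-14.5,"dy":30.8,"dz":0,"spin":0.904,"grip":10},{"dx":-14.5,"dy":30.8,"dz":0,"spin":0.904,"grip":10},{"dx":-14.5,"dy":30.8,"dz":0,"spin":0.904,"grip":10},{"dx":-14.5,"dy":30.8,"dz":0,"spin":0.904,"grip":10},{"dx":-14.5,"dy":30.8,"dz":0,"spin":0.904,"grip":10},{"dx":-14.5,"dy":30.8,"dz":0,"spin":0.904,"grip":10},{"dx":-14.5,"dy":30.8,"dz":0,"spin":0.904,"grip":10},{"dx":-14.5,"dy":30.8,"dz":0,"spin":0.904,"grip":10},{"dx":-14.5,"dy":30.8,"dz":0,"spin":0.904,"grip":10},{"dx":-14.5,"dy":30.8,"dz":0,"spin":0.904,"grip":10}]}}

```text
time_s: 6.27
tcp_pos: [0.4684, 0.3912, 0.1667]
eef_rot: [179.9, 0.1, 13.2]
contact_force: [0.4, 0.2, -0.5]
gripper_width: 0.0231
```

Request:
{"method": "servo_tool", "body": {"targets": [{"dx":0,"dy":0,"dz":-3,"spin":0,"grip":10},{"dx":0,"dy":0,"dz":-6,"spin":0,"grip":10},{"dx":0,"dy":0,"dz":-9,"spin":0,"grip":10},{"dx":0,"dy":0,"dz":-12,"spin":0,"grip":10},{"dx":0,"dy":0,"dz":-14,"spin":0,"grip":10},{"dx":0,"dy":0,"dz":-15.4,"spin":0,"grip":10},{"dx":0,"dy":0,"dz":-15.4,"spin":0,"grip":10},{"dx":0,"dy":0,"dz":-15.4,"spin":0,"grip":10},{"dx":0,"dy":0,"dz":-15.4,"spin":0,"grip":40},{"dx":0,"dy":0,"dz":-15.4,"spin":0,"grip":40}]}}

```text
time_s: 7.1
tcp_pos: [0.4709, 0.3893, 0.0156]
eef_rot: [-179.9, -0.1, 13.0]
contact_force: [0.1, 0.8, -0.1]
gripper_width: 0.0312
```

Request:
{"method": "servo_tool", "body": {"targets": [{"dx":0,"dy":0,"dz":0,"spin":0,"grip":40},{"dx":0,"dy":0,"dz":0,"spin":0,"grip":40},{"dx":0,"dy":0,"dz":3,"spin":0,"grip":40},{"dx":0,"dy":0,"dz":6,"spin":0,"grip":40},{"dx":0,"dy":0,"dz":9,"spin":0,"grip":40},{"dx":0,"dy":0,"dz":12,"spin":0,"grip":40},{"dx":0,"dy":0,"dz":15,"spin":0,"grip":70},{"dx":0,"dy":0,"dz":15,"spin":0,"grip":70},{"dx":0,"dy":0,"dz":15,"spin":0,"grip":70},{"dx":0,"dy":0,"dz":15,"spin":0,"grip":70}]}}

```text
time_s: 7.93
tcp_pos: [0.4699, 0.3891, 0.1648]
eef_rot: [-180.0, -0.0, 13.0]
contact_force: [0.4, 0.2, -1.2]
gripper_width: 0.056
```

Request:
{"method": "servo_tool", "body": {"targets": [{"dx":0.2,"dy":-20,"dz":0,"spin":-0.9,"grip":70},{"dx":0.2,"dy":-20,"dz":0,"spin":-0.9,"grip":70},{"dx":0.2,"dy":-20,"dz":0,"spin":-0.9,"grip":70},{"dx":0.2,"dy":-20,"dz":0,"spin":-0.9,"grip":70},{"dx":0.2,"dy":-20,"dz":0,"spin":-0.9,"grip":70},{"dx":0.2,"dy":-20,"dz":0,"spin":-0.9,"grip":70},{"dx":0.2,"dy":-20,"dz":0,"spin":-0.9,"grip":70},{"dx":0.2,"dy":-20,"dz":0,"spin":-0.9,"grip":70},{"dx":0.2,"dy":-20,"dz":0,"spin":-0.9,"grip":70},{"dx":0.2,"dy":-20,"dz":0,"spin":-0.9,"grip":70}]}}

```text
time_s: 8.77
tcp_pos: [0.472, 0.1892, 0.1639]
eef_rot: [179.9, 0.0, -38.3]
contact_force: [-0.2, 0.7, -1.1]
gripper_width: 0.0614
```

Request:
{"method": "servo_tool", "body": {"targets": [{"dx":0.2,"dy":-11.9,"dz":-7,"spin":-0.854,"grip":70},{"dx":0.2,"dy":-11.9,"dz":-7,"spin":-0.854,"grip":70},{"dx":0.2,"dy":-11.9,"dz":-7,"spin":-0.854,"grip":70},{"dx":0.2,"dy":-11.9,"dz":-7,"spin":-0.854,"grip":70},{"dx":0.2,"dy":-11.9,"dz":-7,"spin":-0.854,"grip":70},{"dx":0.2,"dy":-11.9,"dz":-7,"spin":-0.854,"grip":70},{"dx":0.2,"dy":-11.9,"dz":-7,"spin":-0.854,"grip":70},{"dx":0.2,"dy":-11.9,"dz":-7,"spin":-0.854,"grip":70},{"dx":0.2,"dy":-11.9,"dz":-7,"spin":-0.854,"grip":70},{"dx":0.2,"dy":-11.9,"dz":-7,"spin":-0.854,"grip":70}]}}

```text
time_s: 9.6
tcp_pos: [0.4742, 0.0705, 0.0944]
eef_rot: [180.0, -0.0, -87.2]
contact_force: [-0.6, 0.4, 0.0]
gripper_width: 0.0617
```

Request:
{"method": "servo_tool", "body": {"targets": [{"dx":0,"dy":0,"dz":-3,"spin":0,"grip":70},{"dx":0,"dy":0,"dz":-6,"spin":0,"grip":70},{"dx":0,"dy":0,"dz":-7.6,"spin":0,"grip":70},{"dx":0,"dy":0,"dz":-7.6,"spin":0,"grip":70},{"dx":0,"dy":0,"dz":-7.6,"spin":0,"grip":10},{"dx":0,"dy":0,"dz":-7.6,"spin":0,"grip":10},{"dx":0,"dy":0,"dz":-7.6,"spin":0,"grip":10},{"dx":0,"dy":0,"dz":-7.6,"spin":0,"grip":10},{"dx":0,"dy":0,"dz":-7.6,"spin":0,"grip":10},{"dx":0,"dy":0,"dz":-7.6,"spin":0,"grip":10}]}}

```text
time_s: 10.43
tcp_pos: [0.4744, 0.0703, 0.0189]
eef_rot: [-180.0, 0.0, -87.5]
contact_force: [0.1, 0.6, -0.1]
gripper_width: 0.0268
```

Request:
{"method": "servo_tool", "body": {"targets": [{"dx":0,"dy":0,"dz":0,"spin":0,"grip":10},{"dx":0,"dy":0,"dz":0,"spin":0,"grip":10},{"dx":0,"dy":0,"dz":2,"spin":0,"grip":10},{"dx":0,"dy":0,"dz":4,"spin":0,"grip":10},{"dx":0,"dy":0,"dz":7,"spin":0,"grip":10},{"dx":0,"dy":0,"dz":10,"spin":0,"grip":10},{"dx":0,"dy":0,"dz":13,"spin":0,"grip":10},{"dx":0,"dy":0,"dz":15,"spin":0,"grip":10},{"dx":0,"dy":0,"dz":15,"spin":0,"grip":10},{"dx":0,"dy":0,"dz":15,"spin":0,"grip":10}]}}

```text
time_s: 11.27
tcp_pos: [0.4747, 0.0705, 0.1697]
eef_rot: [-179.9, 0.1, -87.5]
contact_force: [-0.5, -1.2, -1.4]
gripper_width: 0.0228
```

Request:
{"method": "servo_tool", "body": {"targets": [{"dx":1,"dy":26.1,"dz":0,"spin":-1.2,"grip":10},{"dx":1,"dy":26.1,"dz":0,"spin":-1.2,"grip":10},{"dx":1,"dy":26.1,"dz":0,"spin":-1.2,"grip":10},{"dx":1,"dy":26.1,"dz":0,"spin":-1.2,"grip":10},{"dx":1,"dy":26.1,"dz":0,"spin":-1.2,"grip":10},{"dx":1,"dy":26.1,"dz":0,"spin":-1.2,"grip":10},{"dx":1,"dy":26.1,"dz":0,"spin":-1.2,"grip":10},{"dx":1,"dy":26.1,"dz":0,"spin":-1.2,"grip":10},{"dx":1,"dy":26.1,"dz":0,"spin":-1.2,"grip":10},{"dx":1,"dy":26.1,"dz":0,"spin":-1.2,"grip":10}]}}

```text
time_s: 12.1
tcp_pos: [0.4833, 0.3312, 0.1663]
eef_rot: [-179.9, -0.2, -156.6]
contact_force: [0.0, -0.2, -0.4]
gripper_width: 0.0228
```

Request:
{"method": "servo_tool", "body": {"targets": [{"dx":0,"dy":0,"dz":0,"spin":-0.1,"grip":10},{"dx":0,"dy":0,"dz":0,"spin":-0.187,"grip":10},{"dx":0,"dy":0,"dz":-3,"spin":-0.187,"grip":10},{"dx":0,"dy":0,"dz":-6,"spin":-0.187,"grip":10},{"dx":0,"dy":0,"dz":-9,"spin":-0.187,"grip":10},{"dx":0,"dy":0,"dz":-12,"spin":-0.187,"grip":10},{"dx":0,"dy":0,"dz":-14,"spin":-0.187,"grip":10},{"dx":0,"dy":0,"dz":-15.4,"spin":-0.187,"grip":10},{"dx":0,"dy":0,"dz":-15.4,"spin":-0.187,"grip":10},{"dx":0,"dy":0,"dz":-15.4,"spin":-0.187,"grip":10}]}}

```text
time_s: 12.93
tcp_pos: [0.4835, 0.3302, 0.013]
eef_rot: [-179.9, -0.2, -166.9]
contact_force: [0.3, 0.5, -0.4]
gripper_width: 0.023
```

Request:
{"method": "servo_tool", "body": {"targets": [{"dx":0,"dy":0,"dz":0,"spin":0,"grip":40},{"dx":0,"dy":0,"dz":0,"spin":0,"grip":40},{"dx":0,"dy":0,"dz":0,"spin":0,"grip":40},{"dx":0,"dy":0,"dz":0,"spin":0,"grip":40},{"dx":0,"dy":0,"dz":3,"spin":0,"grip":40},{"dx":0,"dy":0,"dz":6,"spin":0,"grip":40},{"dx":0,"dy":0,"dz":9,"spin":0,"grip":40},{"dx":0,"dy":0,"dz":12,"spin":0,"grip":40},{"dx":0,"dy":0,"dz":15,"spin":0,"grip":70},{"dx":0,"dy":0,"dz":15,"spin":0,"grip":70}]}}

```text
time_s: 13.77
tcp_pos: [0.4868, 0.3334, 0.1719]
eef_rot: [179.7, 0.5, -166.9]
contact_force: [1.0, 0.5, 0.2]
gripper_width: 0.0436
```

Request:
{"method": "servo_tool", "body": {"targets": [{"dx":5,"dy":-25,"dz":0,"spin":0.08,"grip":70},{"dx":5,"dy":-25,"dz":0,"spin":0.08,"grip":70},{"dx":5,"dy":-25,"dz":0,"spin":0.08,"grip":70},{"dx":5,"dy":-25,"dz":0,"spin":0.08,"grip":70},{"dx":5,"dy":-25,"dz":0,"spin":0.08,"grip":70},{"dx":5,"dy":-25,"dz":0,"spin":0.08,"grip":70},{"dx":5,"dy":-25,"dz":0,"spin":0.08,"grip":70},{"dx":5,"dy":-25,"dz":0,"spin":0.08,"grip":70},{"dx":5,"dy":-25,"dz":0,"spin":0.08,"grip":70},{"dx":5,"dy":-25,"dz":0,"spin":0.08,"grip":70}]}}

```text
time_s: 14.6
tcp_pos: [0.5343, 0.0819, 0.1648]
eef_rot: [180.0, 0.0, -162.3]
contact_force: [1.2, 0.5, 0.2]
gripper_width: 0.0614
```

Request:
{"method": "servo_tool", "body": {"targets": [{"dx":5.2,"dy":-20.5,"dz":-7,"spin":0.077,"grip":70},{"dx":5.2,"dy":-20.5,"dz":-7,"spin":0.077,"grip":70},{"dx":5.2,"dy":-20.5,"dz":-7,"spin":0.077,"grip":70},{"dx":5.2,"dy":-20.5,"dz":-7,"spin":0.077,"grip":70},{"dx":5.2,"dy":-20.5,"dz":-7,"spin":0.077,"grip":70},{"dx":5.2,"dy":-20.5,"dz":-7,"spin":0.077,"grip":70},{"dx":5.2,"dy":-20.5,"dz":-7,"spin":0.077,"grip":70},{"dx":5.2,"dy":-20.5,"dz":-7,"spin":0.077,"grip":70},{"dx":5.2,"dy":-20.5,"dz":-7,"spin":0.077,"grip":70},{"dx":5.2,"dy":-20.5,"dz":-7,"spin":0.077,"grip":70}]}}

```text
time_s: 15.43
tcp_pos: [0.5867, -0.1222, 0.0952]
eef_rot: [-180.0, 0.1, -157.8]
contact_force: [-0.1, 0.7, 0.4]
gripper_width: 0.0612
```

Request:
{"method": "servo_tool", "body": {"targets": [{"dx":0,"dy":0,"dz":-3,"spin":0,"grip":70},{"dx":0,"dy":0,"dz":-6,"spin":0,"grip":70},{"dx":0,"dy":0,"dz":-7.6,"spin":0,"grip":70},{"dx":0,"dy":0,"dz":-7.6,"spin":0,"grip":70},{"dx":0,"dy":0,"dz":-7.6,"spin":0,"grip":10},{"dx":0,"dy":0,"dz":-7.6,"spin":0,"grip":10},{"dx":0,"dy":0,"dz":-7.6,"spin":0,"grip":10},{"dx":0,"dy":0,"dz":-7.6,"spin":0,"grip":10},{"dx":0,"dy":0,"dz":-7.6,"spin":0,"grip":10},{"dx":0,"dy":0,"dz":-7.6,"spin":0,"grip":10}]}}

```text
time_s: 16.27
tcp_pos: [0.5865, -0.1238, 0.019]
eef_rot: [-180.0, 0.0, -158.0]
contact_force: [-0.4, 0.5, -0.2]
gripper_width: 0.0269
```

Request:
{"method": "servo_tool", "body": {"targets": [{"dx":0,"dy":0,"dz":0,"spin":0,"grip":10},{"dx":0,"dy":0,"dz":0,"spin":0,"grip":10},{"dx":0,"dy":0,"dz":2,"spin":0,"grip":10},{"dx":0,"dy":0,"dz":4,"spin":0,"grip":10},{"dx":0,"dy":0,"dz":7,"spin":0,"grip":10},{"dx":0,"dy":0,"dz":10,"spin":0,"grip":10},{"dx":0,"dy":0,"dz":13,"spin":0,"grip":10},{"dx":0,"dy":0,"dz":15,"spin":0,"grip":10},{"dx":0,"dy":0,"dz":15,"spin":0,"grip":10},{"dx":0,"dy":0,"dz":15,"spin":0,"grip":10}]}}

```text
time_s: 17.1
tcp_pos: [0.5869, -0.1238, 0.1699]
eef_rot: [-180.0, 0.2, -158.0]
contact_force: [-1.0, 0.1, -0.6]
gripper_width: 0.022
```

Request:
{"method": "servo_tool", "body": {"targets": [{"dx":-12.6,"dy":-25,"dz":0,"spin":-0.585,"grip":10},{"dx":-12.6,"dy":-25,"dz":0,"spin":-0.585,"grip":10},{"dx":-12.6,"dy":-25,"dz":0,"spin":-0.585,"grip":10},{"dx":-12.6,"dy":-25,"dz":0,"spin":-0.585,"grip":10},{"dx":-12.6,"dy":-25,"dz":0,"spin":-0.585,"grip":10},{"dx":-12.6,"dy":-25,"dz":0,"spin":-0.585,"grip":10},{"dx":-12.6,"dy":-25,"dz":0,"spin":-0.585,"grip":10},{"dx":-12.6,"dy":-25,"dz":0,"spin":-0.585,"grip":10},{"dx":-12.6,"dy":-25,"dz":0,"spin":-0.585,"grip":10},{"dx":-12.6,"dy":-25,"dz":0,"spin":-0.585,"grip":10}]}}

```text
time_s: 17.93
tcp_pos: [0.4596, -0.3736, 0.1673]
eef_rot: [180.0, -0.1, 168.5]
contact_force: [0.4, 0.7, -0.2]
gripper_width: 0.0221
```

Request:
{"method": "servo_tool", "body": {"targets": [{"dx":0,"dy":0,"dz":-3,"spin":0,"grip":10},{"dx":0,"dy":0,"dz":-6,"spin":0,"grip":10},{"dx":0,"dy":0,"dz":-9,"spin":0,"grip":10},{"dx":0,"dy":0,"dz":-12,"spin":0,"grip":10},{"dx":0,"dy":0,"dz":-14,"spin":0,"grip":10},{"dx":0,"dy":0,"dz":-15.4,"spin":0,"grip":10},{"dx":0,"dy":0,"dz":-15.4,"spin":0,"grip":10},{"dx":0,"dy":0,"dz":-15.4,"spin":0,"grip":10},{"dx":0,"dy":0,"dz":-15.4,"spin":0,"grip":50},{"dx":0,"dy":0,"dz":-15.4,"spin":0,"grip":50}]}}

```text
time_s: 18.77
tcp_pos: [0.4613, -0.3737, 0.0158]
eef_rot: [-180.0, 0.1, 168.6]
contact_force: [0.5, 0.0, 0.2]
gripper_width: 0.03
```

Request:
{"method": "servo_tool", "body": {"targets": [{"dx":0,"dy":0,"dz":0,"spin":0,"grip":50},{"dx":0,"dy":0,"dz":0,"spin":0,"grip":50},{"dx":0,"dy":0,"dz":3,"spin":0,"grip":50},{"dx":0,"dy":0,"dz":6,"spin":0,"grip":50},{"dx":0,"dy":0,"dz":9,"spin":0,"grip":50},{"dx":0,"dy":0,"dz":12,"spin":0,"grip":50},{"dx":0,"dy":0,"dz":15,"spin":0,"grip":100},{"dx":0,"dy":0,"dz":15,"spin":0,"grip":100},{"dx":0,"dy":0,"dz":15,"spin":0,"grip":100},{"dx":0,"dy":0,"dz":15,"spin":0,"grip":100}]}}

```text
time_s: 19.6
tcp_pos: [0.46, -0.3736, 0.1647]
eef_rot: [180.0, 0.0, 168.5]
contact_force: [0.1, -0.4, -0.2]
gripper_width: 0.0651
```

```bash
cat > chk.py <<'E'
from fit import *
import sys
tag=sys.argv[1]
ims={c:r.capture(c) for c in("top","side")}
for c in ims: cv2.imwrite(f"pics/{c}{tag}.png",ims[c])
P=np.array([.472,-.102,.03]);ms={c:near("dish_tab",c,P,15) for c in("top","side")}
print({c:(m is not None and int(m.sum())) for c,m in ms.items()})
for cams in [("top","side"),("top",),("side",)]:
    mm={c:ms[c] for c in cams if ms[c] is not None}
    if mm:
        q,s=max((fit("dish",mm,[.472,-.102,a],.015) for a in(1.57,1.8)),key=lambda t:t[1]);print(list(mm),np.round(q[:2],4),round(np.degrees(q[2]),1),round(s,3))
# colour cues: blue dot (z=.038), truffle (z~.033)
for c in ims:
    u,v=proj(c,P)[0].astype(int);y0,x0=v-22,u-22
    im=ims[c][y0:v+23,x0:u+23].astype(float)
    b=(im[...,0]-im[...,2]);w=np.where(b>25,b,0)
    if w.sum()>0:
        yy,xx=np.mgrid[:im.shape[0],:im.shape[1]];uv=[(w*xx).sum()/w.sum()+x0,(w*yy).sum()/w.sum()+y0];print(c,"dot",unproj(c,uv,.038)[0].round(4))
    gray=im.max(2)
    # white body threshold
    wm=(im.min(2)>0.6*np.percentile(im.min(2),97)).astype(np.uint8)
    wm=cv2.resize(wm*255,None,fx=4,fy=4,interpolation=cv2.INTER_LINEAR)>127
    ys,xs=np.nonzero(wm);print(c,"white bbox",xs.min()/4+x0,xs.max()/4+x0,ys.min()/4+y0,ys.max()/4+y0)
a=np.hstack([cv2.resize(ims["top"][190:250,90:190],(400,240)),cv2.resize(ims["top"][170:260,340:430],(240,240))])
b=np.hstack([cv2.resize(ims["top"][205:255,255:325],(336,240)),cv2.resize(ims["side"][200:250,260:330],(304,240))])
cv2.imwrite(f"pics/m{tag}.png",np.vstack([a,b]))
E
python3 chk.py 1
```

```text
{'top': 236, 'side': 562}
['top', 'side'] [ 0.4716 -0.1008] 100.1 0.62
['top'] [ 0.4721 -0.0908] 102.6 0.407
['side'] [ 0.4721 -0.1013] 101.2 0.854
top dot [ 0.4611 -0.0478  0.038 ]
top white bbox 268.0 293.75 218.0 238.75
side dot [ 0.4619 -0.0464  0.038 ]
side white bbox 281.0 314.75 198.0 238.75
```

View pics/m1.png

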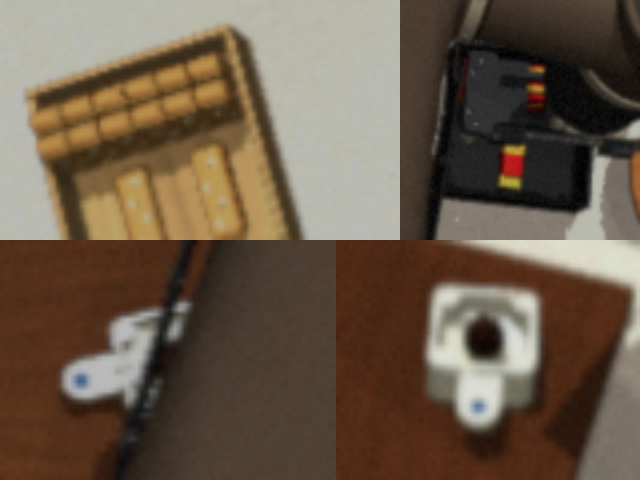

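Both biscotti lie in the light bin and the bar lies in the near part of the black bin. The arm hides part of the dish in the top view, so I'll refine the dish pose from the first unobstructed pictures.

```bash
python3 - <<'E'
from h import *
for c in("top","side"):
    full=cv2.imread(f"pics/{c}0.png").astype(float);u,v=proj(c,[.472,-.102,.03])[0].astype(int)
    y0,x0=v-20,u-24;im=full[y0:v+21,x0:u+25];yy,xx=np.mgrid[:im.shape[0],:im.shape[1]]
    b=im[...,0]-im[...,2];w=np.where(b>25,b,0);uv=[(w*xx).sum()/w.sum()+x0,(w*yy).sum()/w.sum()+y0]
    d=unproj(c,uv,.038)[0]
    tu=proj(c,[.471,-.101,.0335])[0]
    L=im.max(2);ref=np.percentile(L,90);near=np.hypot(xx+x0-tu[0],yy+y0-tu[1])<8
    w=np.where(near,np.clip(ref*.45-L,0,None),0);t=[(w*xx).sum()/w.sum()+x0,(w*yy).sum()/w.sum()+y0]
    t=unproj(c,t,.0335)[0];e=d-t
    print(c,"dot",d.round(4),"truffle",t.round(4),"ang",np.degrees(np.arctan2(e[1],e[0])).round(1),np.hypot(*e[:2]).round(4))
E
```

```text
top dot [ 0.4609 -0.048   0.038 ] truffle [ 0.4694 -0.1023  0.0335] ang 98.9 0.055
side dot [ 0.4619 -0.0471  0.038 ] truffle [ 0.4698 -0.0996  0.0335] ang 98.5 0.053
```

Four estimates put the dish centre near (0.470, −0.101) with the tab at 99°. I'll move above it.

Request:
{"method": "servo_tool", "body": {"targets": [{"dx":1,"dy":14,"dz":0,"spin":1.0,"grip":100},{"dx":1,"dy":14,"dz":0,"spin":1.0,"grip":100},{"dx":1,"dy":14,"dz":0,"spin":1.0,"grip":100},{"dx":1,"dy":14,"dz":0,"spin":1.0,"grip":100},{"dx":1,"dy":14,"dz":0,"spin":1.0,"grip":100},{"dx":1,"dy":14,"dz":0,"spin":1.0,"grip":100},{"dx":1,"dy":14,"dz":0,"spin":1.0,"grip":100},{"dx":1,"dy":14,"dz":0,"spin":1.0,"grip":100},{"dx":1,"dy":14,"dz":0,"spin":1.0,"grip":100},{"dx":1,"dy":14,"dz":0,"spin":1.0,"grip":100}], "squeeze": 15}}

```text
time_s: 20.63
tcp_pos: [0.47, -0.2337, 0.164]
eef_rot: [179.9, -0.0, -134.4]
contact_force: [0.1, 0.6, 0.8]
gripper_width: 0.0874
```

Request:
{"method": "servo_tool", "body": {"targets": [{"dx":0,"dy":13.3,"dz":-3,"spin":0.929,"grip":100},{"dx":0,"dy":13.3,"dz":-3,"spin":0.929,"grip":100},{"dx":0,"dy":13.3,"dz":-3,"spin":0.929,"grip":100},{"dx":0,"dy":13.3,"dz":-3,"spin":0.929,"grip":100},{"dx":0,"dy":13.3,"dz":-3,"spin":0.929,"grip":100},{"dx":0,"dy":13.3,"dz":-3,"spin":0.929,"grip":100},{"dx":0,"dy":13.3,"dz":-3,"spin":0.929,"grip":100},{"dx":0,"dy":13.3,"dz":-3,"spin":0.929,"grip":100},{"dx":0,"dy":13.3,"dz":-3,"spin":0.929,"grip":100},{"dx":0,"dy":13.3,"dz":-3,"spin":0.929,"grip":100}]}}

```text
time_s: 21.47
tcp_pos: [0.4702, -0.1009, 0.1344]
eef_rot: [180.0, -0.0, -81.2]
contact_force: [-0.6, -0.4, -0.0]
gripper_width: 0.0877
```

Request:
{"method": "servo_tool", "body": {"targets": [{"dx":0,"dy":0,"dz":-1,"spin":0,"grip":100},{"dx":0,"dy":0,"dz":-3,"spin":0,"grip":100},{"dx":0,"dy":0,"dz":-5,"spin":0,"grip":100},{"dx":0,"dy":0,"dz":-7,"spin":0,"grip":100},{"dx":0,"dy":0,"dz":-8,"spin":0,"grip":100},{"dx":0,"dy":0,"dz":-8,"spin":0,"grip":100},{"dx":0,"dy":0,"dz":-8,"spin":0,"grip":100},{"dx":0,"dy":0,"dz":-8,"spin":0,"grip":100},{"dx":0,"dy":0,"dz":-8,"spin":0,"grip":100},{"dx":0,"dy":0,"dz":-8,"spin":0,"grip":100}]}}

```text
time_s: 22.3
tcp_pos: [0.4709, -0.1007, 0.0553]
eef_rot: [-179.9, -0.0, -81.0]
contact_force: [0.2, -0.8, 0.1]
gripper_width: 0.0876
```

Request:
{"method": "servo_tool", "body": {"targets": [{"dx":0,"dy":0,"dz":-0.6,"spin":0,"grip":100},{"dx":0,"dy":0,"dz":-1.3,"spin":0,"grip":100},{"dx":0,"dy":0,"dz":-2,"spin":0,"grip":100},{"dx":0,"dy":0,"dz":-2.7,"spin":0,"grip":100},{"dx":0,"dy":0,"dz":-3.3,"spin":0,"grip":100},{"dx":0,"dy":0,"dz":-3.6,"spin":0,"grip":100},{"dx":0,"dy":0,"dz":-3.6,"spin":0,"grip":96},{"dx":0,"dy":0,"dz":-3.6,"spin":0,"grip":92},{"dx":0,"dy":0,"dz":-3.6,"spin":0,"grip":88},{"dx":0,"dy":0,"dz":-3.6,"spin":0,"grip":85}]}}

```text
time_s: 23.13
tcp_pos: [0.4706, -0.1008, 0.0188]
eef_rot: [-180.0, -0.0, -80.9]
contact_force: [0.6, 0.0, -0.4]
gripper_width: 0.0763
```

Request:
{"method": "servo_tool", "body": {"targets": [{"dx":0,"dy":0,"dz":0,"spin":0,"grip":83.5},{"dx":0,"dy":0,"dz":0,"spin":0,"grip":82},{"dx":0,"dy":0,"dz":0,"spin":0,"grip":80.5},{"dx":0,"dy":0,"dz":0,"spin":0,"grip":79},{"dx":0,"dy":0,"dz":0,"spin":0,"grip":78},{"dx":0,"dy":0,"dz":0,"spin":0,"grip":77},{"dx":0,"dy":0,"dz":0,"spin":0,"grip":76},{"dx":0,"dy":0,"dz":0,"spin":0,"grip":75},{"dx":0,"dy":0,"dz":0,"spin":0,"grip":74},{"dx":0,"dy":0,"dz":0,"spin":0,"grip":73}]}}

```text
time_s: 23.97
tcp_pos: [0.4703, -0.1008, 0.0185]
eef_rot: [180.0, -0.0, -80.9]
contact_force: [-0.8, -0.2, 0.1]
gripper_width: 0.0642
```

Request:
{"method": "servo_tool", "body": {"targets": [{"dx":0,"dy":0,"dz":0,"spin":0,"grip":72.3},{"dx":0,"dy":0,"dz":0,"spin":0,"grip":71.6},{"dx":0,"dy":0,"dz":0,"spin":0,"grip":71},{"dx":0,"dy":0,"dz":0,"spin":0,"grip":70.4},{"dx":0,"dy":0,"dz":0,"spin":0,"grip":69.8},{"dx":0,"dy":0,"dz":0,"spin":0,"grip":69},{"dx":0,"dy":0,"dz":0,"spin":0,"grip":67},{"dx":0,"dy":0,"dz":0,"spin":0,"grip":64},{"dx":0,"dy":0,"dz":0,"spin":0,"grip":60},{"dx":0,"dy":0,"dz":0,"spin":0,"grip":55}]}}

```text
time_s: 24.8
tcp_pos: [0.4704, -0.1008, 0.0186]
eef_rot: [-180.0, 0.0, -80.9]
contact_force: [1.2, -0.5, -0.4]
gripper_width: 0.0619
```

```bash
python3 - <<'E'
from h import *
s=r.get_state();print(s["gripper_width"],s["contact_force"],s["moment"])
im=r.capture("side");t=r.capture("top");cv2.imwrite("pics/g.png",np.hstack([cv2.resize(im[170:270,240:340],(400,400),interpolation=3),cv2.resize(t[185:275,240:330],(400,400),interpolation=3)]))
E
```

```text
0.061949451429976626 [ 1.22796057 -0.51995002 -0.37744133] [ 0.05852645 -0.27889303  0.06151157]
```

View pics/g.png

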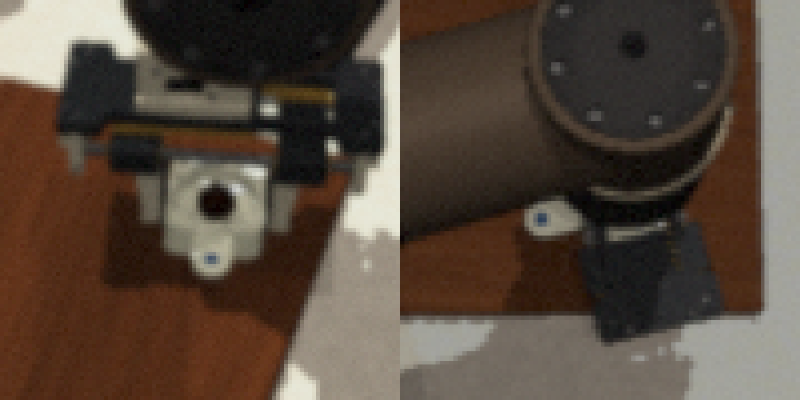

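The dish is held, at 61.9 mm opening, and the side view shows the truffle in the middle. Now a slow lift.

Request:
{"method": "servo_tool", "body": {"targets": [{"dx":0,"dy":0,"dz":0.1,"spin":0,"grip":50},{"dx":0,"dy":0,"dz":0.3,"spin":0,"grip":50},{"dx":0,"dy":0,"dz":0.6,"spin":0,"grip":50},{"dx":0,"dy":0,"dz":1.0,"spin":0,"grip":50},{"dx":0,"dy":0,"dz":1.5,"spin":0,"grip":50},{"dx":0,"dy":0,"dz":2.0,"spin":0,"grip":50},{"dx":0,"dy":0,"dz":2.6,"spin":0,"grip":50},{"dx":0,"dy":0,"dz":3.2,"spin":0,"grip":50},{"dx":0,"dy":0,"dz":3.8,"spin":0,"grip":50},{"dx":0,"dy":0,"dz":4.4,"spin":0,"grip":50}]}}

```text
time_s: 25.73
tcp_pos: [0.4703, -0.1008, 0.0633]
eef_rot: [-180.0, 0.0, -80.9]
contact_force: [0.3, -0.6, -0.7]
gripper_width: 0.0621
```

Request:
{"method": "servo_tool", "body": {"targets": [{"dx":0,"dy":0,"dz":0.7,"spin":0,"grip":50},{"dx":0,"dy":0,"dz":1.4,"spin":0,"grip":50},{"dx":0,"dy":0,"dz":2.1,"spin":0,"grip":50},{"dx":0,"dy":0,"dz":2.8,"spin":0,"grip":50},{"dx":0,"dy":0,"dz":3.5,"spin":0,"grip":50},{"dx":0,"dy":0,"dz":4.2,"spin":0,"grip":50},{"dx":0,"dy":0,"dz":4.9,"spin":0,"grip":50},{"dx":0,"dy":0,"dz":5.6,"spin":0,"grip":50},{"dx":0,"dy":0,"dz":6.3,"spin":0,"grip":50},{"dx":0,"dy":0,"dz":7.0,"spin":0,"grip":50}]}}

```text
time_s: 26.57
tcp_pos: [0.4702, -0.1008, 0.1333]
eef_rot: [180.0, 0.0, -80.9]
contact_force: [-0.2, 0.7, -1.3]
gripper_width: 0.062
```

Request:
{"method": "servo_tool", "body": {"targets": [{"dx":0,"dy":0,"dz":0.7,"spin":0,"grip":50},{"dx":0,"dy":0,"dz":1.4,"spin":0,"grip":50},{"dx":0,"dy":0,"dz":2.1,"spin":0,"grip":50},{"dx":0,"dy":0,"dz":2.8,"spin":0,"grip":50},{"dx":0,"dy":0,"dz":3.5,"spin":0,"grip":50},{"dx":0,"dy":0,"dz":4.2,"spin":0,"grip":50},{"dx":0,"dy":0,"dz":4.9,"spin":0,"grip":50},{"dx":0,"dy":0,"dz":5.5,"spin":0,"grip":50},{"dx":0,"dy":0,"dz":5.9,"spin":0,"grip":50},{"dx":0,"dy":0,"dz":6.1,"spin":0,"grip":50}]}}

```text
time_s: 27.4
tcp_pos: [0.4705, -0.1008, 0.1943]
eef_rot: [-179.9, 0.0, -80.9]
contact_force: [0.8, 0.1, -1.0]
gripper_width: 0.0619
```

```bash
python3 - <<'E'
from h import *
s=r.get_state();print(s["gripper_width"],s["contact_force"],s["moment"],s["tcp_pos"],s["eef_rot"])
im=r.capture("side");u,v=proj("side",[.47,-.1,.2])[0].astype(int);print(u,v)
cv2.imwrite("pics/l.png",cv2.resize(im[max(v-70,0):v+70,u-80:u+80],(640,560),interpolation=3))
E
```

```text
0.06191745748766781 [ 0.81187253  0.13515893 -0.95770669] [ 0.0512394  -0.06874558  0.025094  ] [ 0.47054002 -0.10076933  0.194283  ] [-1.79949423e+02  5.17392786e-04 -8.09454575e+01]
296 167
```

View pics/l.png

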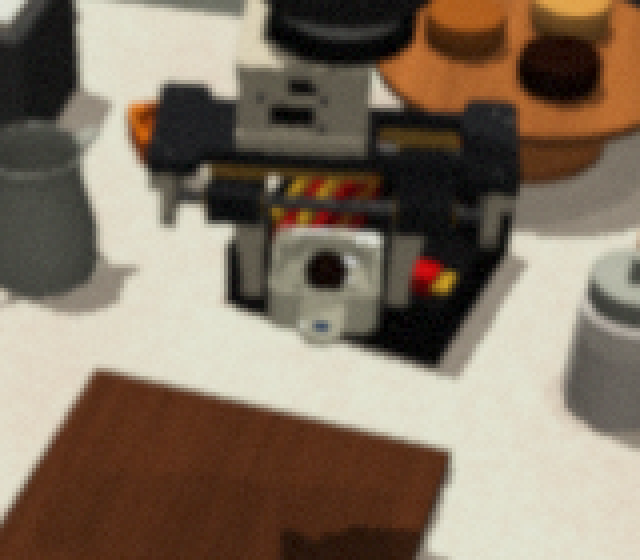

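The dish is clear of the board, level, with the truffle centred. Next is the −99° turn with smooth ramps.

Request:
{"method": "servo_tool", "body": {"targets": [{"dx":0,"dy":0,"dz":0,"spin":-0.006,"grip":50},{"dx":0,"dy":0,"dz":0,"spin":-0.018,"grip":50},{"dx":0,"dy":0,"dz":0,"spin":-0.036,"grip":50},{"dx":0,"dy":0,"dz":0,"spin":-0.06,"grip":50},{"dx":0,"dy":0,"dz":0,"spin":-0.09,"grip":50},{"dx":0,"dy":0,"dz":0,"spin":-0.126,"grip":50},{"dx":0,"dy":0,"dz":0,"spin":-0.168,"grip":50},{"dx":0,"dy":0,"dz":0,"spin":-0.216,"grip":50},{"dx":0,"dy":0,"dz":0,"spin":-0.27,"grip":50},{"dx":0,"dy":0,"dz":0,"spin":-0.33,"grip":50}]}}

```text
time_s: 28.28
tcp_pos: [0.4702, -0.1008, 0.1933]
eef_rot: [180.0, -0.0, -100.1]
contact_force: [0.0, 0.9, -1.0]
gripper_width: 0.0616
```

Request:
{"method": "servo_tool", "body": {"targets": [{"dx":0,"dy":0,"dz":0,"spin":-0.06,"grip":50},{"dx":0,"dy":0,"dz":0,"spin":-0.12,"grip":50},{"dx":0,"dy":0,"dz":0,"spin":-0.18,"grip":50},{"dx":0,"dy":0,"dz":0,"spin":-0.24,"grip":50},{"dx":0,"dy":0,"dz":0,"spin":-0.3,"grip":50},{"dx":0,"dy":0,"dz":0,"spin":-0.36,"grip":50},{"dx":0,"dy":0,"dz":0,"spin":-0.42,"grip":50},{"dx":0,"dy":0,"dz":0,"spin":-0.48,"grip":50},{"dx":0,"dy":0,"dz":0,"spin":-0.54,"grip":50},{"dx":0,"dy":0,"dz":0,"spin":-0.6,"grip":50}]}}

```text
time_s: 29.12
tcp_pos: [0.4702, -0.1008, 0.1934]
eef_rot: [180.0, -0.0, -134.5]
contact_force: [0.5, -0.4, -1.5]
gripper_width: 0.0622
```

Request:
{"method": "servo_tool", "body": {"targets": [{"dx":0,"dy":0,"dz":0,"spin":-0.06,"grip":50},{"dx":0,"dy":0,"dz":0,"spin":-0.12,"grip":50},{"dx":0,"dy":0,"dz":0,"spin":-0.18,"grip":50},{"dx":0,"dy":0,"dz":0,"spin":-0.24,"grip":50},{"dx":0,"dy":0,"dz":0,"spin":-0.3,"grip":50},{"dx":0,"dy":0,"dz":0,"spin":-0.36,"grip":50},{"dx":0,"dy":0,"dz":0,"spin":-0.42,"grip":50},{"dx":0,"dy":0,"dz":0,"spin":-0.48,"grip":50},{"dx":0,"dy":0,"dz":0,"spin":-0.54,"grip":50},{"dx":0,"dy":0,"dz":0,"spin":-0.6,"grip":50}]}}

```text
time_s: 29.95
tcp_pos: [0.4702, -0.1008, 0.1933]
eef_rot: [180.0, -0.0, -168.9]
contact_force: [0.4, 0.5, -1.1]
gripper_width: 0.0616
```

Request:
{"method": "servo_tool", "body": {"targets": [{"dx":0,"dy":0,"dz":0,"spin":-0.052,"grip":50},{"dx":0,"dy":0,"dz":0,"spin":-0.094,"grip":50},{"dx":0,"dy":0,"dz":0,"spin":-0.127,"grip":50},{"dx":0,"dy":0,"dz":0,"spin":-0.152,"grip":50},{"dx":0,"dy":0,"dz":0,"spin":-0.17,"grip":50},{"dx":0,"dy":0,"dz":0,"spin":-0.183,"grip":50},{"dx":0,"dy":0,"dz":0,"spin":-0.191,"grip":50},{"dx":0,"dy":0,"dz":0,"spin":-0.196,"grip":50},{"dx":0,"dy":0,"dz":0,"spin":-0.199,"grip":50},{"dx":0,"dy":0,"dz":0,"spin":-0.199,"grip":50}]}}

```text
time_s: 30.78
tcp_pos: [0.4703, -0.1008, 0.1936]
eef_rot: [-180.0, 0.0, 180.0]
contact_force: [-0.2, 0.6, -2.1]
gripper_width: 0.0622
```

Request:
{"method": "servo_tool", "body": {"targets": [{"dx":0,"dy":0,"dz":0,"spin":0,"grip":50},{"dx":0,"dy":0,"dz":0,"spin":0,"grip":50},{"dx":0,"dy":0,"dz":0,"spin":0,"grip":50},{"dx":0,"dy":0,"dz":0,"spin":0,"grip":50},{"dx":0,"dy":0,"dz":0,"spin":0,"grip":50},{"dx":0,"dy":0,"dz":0,"spin":0,"grip":50},{"dx":0,"dy":0,"dz":0,"spin":0,"grip":50},{"dx":0,"dy":0,"dz":0,"spin":0,"grip":50},{"dx":0,"dy":0,"dz":0,"spin":0,"grip":50},{"dx":0,"dy":0,"dz":0,"spin":0,"grip":50}]}}

```text
time_s: 31.62
tcp_pos: [0.4703, -0.1008, 0.1936]
eef_rot: [180.0, 0.0, 180.0]
contact_force: [-1.2, -0.3, -1.4]
gripper_width: 0.0616
```

```bash
python3 - <<'E'
from h import *
s=r.get_state();print(s["time_s"],s["gripper_width"],s["contact_force"],s["tcp_pos"],s["eef_rot"],np.abs(s["qd"]).max())
im=r.capture("side");t=r.capture("top");u,v=proj("side",[.47,-.1,.2])[0].astype(int)
cv2.imwrite("pics/f.png",np.hstack([cv2.resize(im[v-50:v+50,u-50:u+50],(400,400),interpolation=3),cv2.resize(t[170:270,250:350],(400,400),interpolation=3)]))
cv2.imwrite("pics/f2.png",np.vstack([np.hstack([cv2.resize(t[190:275,90:180],(400,300)),cv2.resize(t[170:260,340:430],(400,300))]),np.hstack([cv2.resize(t,(400,300)),cv2.resize(im,(400,300))])]))
E
```

```text
31.6167 0.061647168500954454 [-1.1836084  -0.31192066 -1.35140482] [ 0.47027994 -0.10080814  0.19355616] [1.79999054e+02 7.03398900e-04 1.79987898e+02] 0.1200941242868891
```

View pics/f.png

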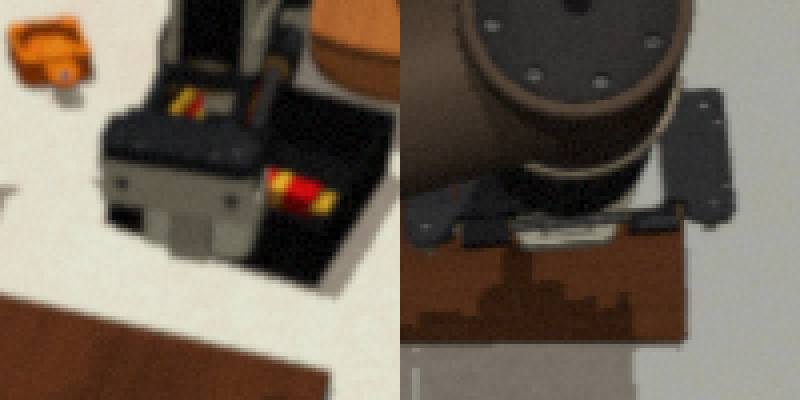

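View pics/f2.png

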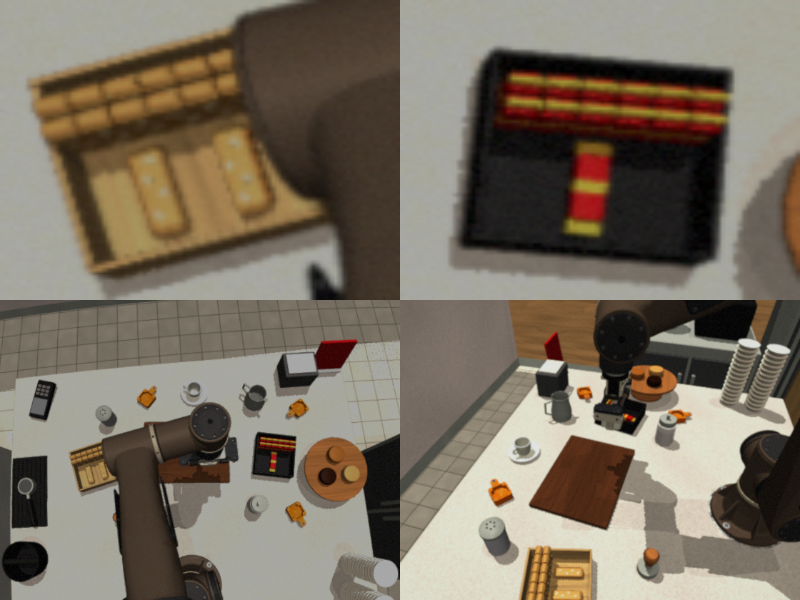

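The sweets lie in the near parts of their bins, the bystanders stand where they were, and the dish is held level and still with the tool yaw at 180°, which puts the tab along +x. I'm handing in.

```bash
python3 -c "
from plant import r
print(r.close_job())"
```

```text
the job is handed in; nothing more can be done
None
```

The job is handed in, finished at about 31.6 s of the 72 s allowed. No verdict was reported.

- **Sweets:** Both biscotti went into the near part of the biscotti bin and the red bar into the near part of the chocolate bin. The last top picture shows all three lying there, released.
- **Dish:** I gripped it across its sides, lifted it straight up until clear of the board, then turned it smoothly by 99°.
- **Final pose:** By the tool's measured pose and the grasp, the dish is held level with its underside about 19 cm up. The finger opening is 61.6 mm on the 62 mm dish. The arm was still, with the tab along +x.
- **Bystanders:** The cup, jug, shaker, sugar and tamper look unmoved in the last pictures.

**Not seen directly:** after the turn the gripper hides the truffle and the tab from both cameras. The truffle was last seen centred after the lift, and the gentle turn gave it no reason to move. The tab's direction comes from the tool's yaw, on a dish angle estimated at 98.5–100.1° before the grip.

No other check failed. The single-camera fits of the dish differed by about 2–3 mm and 3°. One later top-view fit was further off because the arm hid part of the dish, so I left it out.

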